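# Cap a vial in the hand press: load, release the catch, hold the lever down

## Robot

A 7-joint arm with a two-finger parallel gripper is mounted at the origin on a cart in front of the work surface, level with it; the furniture and walls round the work are solid. World frame = base frame: x ahead of the robot, y to its left, z up, the work surface at z = 0. Lengths are in mm, angles in rad, forces in N, time in s.
With the tool pointing down it reaches from about 400 to 875 mm from the base axis. Payload 4.4 kg.
Tool frame: the origin (TCP) lies midway between the tips of the shut fingers; the grasp point (between the pads) lies 19 mm behind it (ctrl.pinch_z is the distance from the TCP to the grasp point, in mm); z points along the fingers, y is the line along which they close (so a half turn about z gives the same grasp; the last joint's range is limited). The gripper opens to 85 mm and grips with 20 to 120 N. Pads are 22 mm wide; open, the fingers measure 114 mm over their backs; the gripper's body (76 mm by 85 mm) begins 54 mm behind the grasp point. The pads swing forward as they close: fully open they stand 13 mm farther back than shut.
Start: joints at [-1.283, 0.628, 0.038, 1.517, -0.027, 0.996, -0.02], TCP at [225.179, 609.764, 231.313] pointing down, gripper open.
Joint ranges: [-3.06, 3.06], [-0.37, 2.12], [-1.25, 1.32], [0.18, 2.47], [-1.1, 4.24], [0.23, 1.98], [-2.94, 2.94]. Speed limits (rad/s): [2.57, 2.57, 3.14, 3.14, 3.14, 3.14, 3.14].

## Interface

Orientations are given as [roll, pitch, yaw] about the fixed x, y, z axes, in that order (R = Rz(yaw) Ry(pitch) Rx(roll)).
In Python, from cell import read_state, cams, order, ctrl gives the robot as it stands.
- The arm moves only by the tool move_arm, never from a script. Its argument "targets" is text: rows parted by semicolons, each of 7 numbers parted by spaces: the gripper's target within -1 to 1 (fully open at 1, half-way at 0, shut at -1), then the shift along the tool's x, y, z in cm, then the turn, a rotation vector about the tool's x, y, z in degrees. A call has 1 to 5 rows; each row shifts and turns the commanded pose from where the row before left it, along the tool's axes as they then stand; what a row does not reach is not made up. A row lasts 1/12 s, in which the tool goes at most 41.7 mm and 7.16 degrees, less where a joint would pass 70% of its speed; a pose out of reach is approached as far as the arm can. A call with a gripper value outside its range is refused whole. The fingers move at their own pace and stop on an object; the grip force is fixed at half the most. Time passes only in rows, so rows that do not move let the fingers close. It gives the time, the measured TCP pose, the force, the opening and the grip force at its end, in the units of the state.
- read_state(): the state, without advancing time (a new reading comes with each control period).
- cams.get_image(name): name is "side" or "top" or "wrist"; returns a dict with "color" (384x512x3 uint8, red, green, blue), "fovy" (degrees; the focal length in pixels is half the picture's height over the tangent of half this angle, whatever the lens; pixels are square), "cx", "cy" (the principal point, pixels), "rvec" (rotation vector, rad) and "tvec" (3), from world to camera coordinates, as OpenCV has them. Camera axes: x right, y down, z forward; pixel columns grow to the right and rows downward; lengths in mm; the calibration is good to about 2 mm. A picture is of the moment at which its call begins. There is no depth.
- order.finish_job(): hands the job in; it is judged then, once.
The state is a dict: "clock": time; "qpos": joint angles; "qd": joint speeds; "tau": joint torques, N m; "eef_pos": TCP position; "tool_rot": TCP orientation; "force": force on the tool from outside, world axes, zero at the start; "torque": the same for the moment, N m; "width": finger opening in mm; "gripper_force": force on a finger pad.
Only numpy, scipy, OpenCV 4.12 (cv2) and the standard library are available. Lean on these libraries where they do the work, as an engineer would, in place of code of your own. Each camera call takes 0.05 s, during which the arm holds its last target. There are 200 camera calls.

## Task

The vial standing alone on the bench has its blue cap only started: load it upright in the black nest of the white hand press and let go of it. Only then flip the press's red safety catch out of the way, pull the spring-loaded lever right down until its foot has pushed the cap fully home, and finish while holding the lever down firmly on the cap - the program ends with the gripper still holding it. Leave the other things on the bench alone.

Things in the scene. Friction and masses are not known exactly. Their poses are not given: they have to be found in the camera images.
- vial: clear glass vial, white filling, blue cap, upright on the bench in front of the block heater; 60 g. Origin: centre of underside. Glass 27 mm in diameter, straight to 41 mm height (grip here), then shoulder and neck; cap 23 mm in diameter, 14 mm high, its top 66 mm above the origin when proud, 61 mm when home. The capped vials in the white block further left are finished and fixed.
- cap (a joint): how far the vial's cap has been pushed down its neck, m: about 0 to 0.0015 at the start (cap stands proud), 0.005 = fully home. It slides stiffly, about 10 N, and stays where it is left.
- press: white hand press fixed to the bench between the block heater and the blue and white photometer. Origin: on the bench under the centre of its nest; its x axis points to its back (away from the robot), y to its left, z up. Base plate x -50 to +150, y -61 to +61 mm, 20 mm high. Two cheeks (|y| 50 to 59, x +90 to +146 mm) carry the lever; the left one rises to a post with the red catch.
- nest (a point): centre of the floor of the nest, 24 mm above the bench, on the press's z axis; z up. The nest is a black round collar with a 30 mm bore whose mouth flares to 37 mm; its rim is 13 mm above this floor, 45 mm across. The space above it is open while the lever is up.
- lever (a joint): lever angle, rad: 0 = up at rest (leaning 10 degrees back), grows as it is pulled forward (to the press's -x) and down; 1.746 = level, foot flat on a cap that is home; it meets a proud cap at about 1.70; end stop 1.80. A spring drives it back up: about 1 N at the bar when up, 3 N when level; pushing the cap home adds about 5 N at the bar.
- lever_hinge (a point): centre of the lever's hinge axis, 110 mm behind the nest's centre and 107 mm above the bench; the axis is the press's y.
- lever_bar (a point): centre of the lever's black round grip bar, 16 mm thick, along the press's y, 210 mm from the hinge axis (314 mm above the bench at rest); free over 79 mm between the two steel side arms; gripped from above it can turn in the jaws. A cross-piece 110 mm from the hinge carries the foot, which stands out 22 mm forward of the arms (down when level). The point's z runs outward along the arms.
- catch (a joint): angle of the red safety catch, rad: 0 (to 0.1 at the start) = on, its finger lies across the front of the lever's left arm and blocks the lever; grows as its tab is pushed over to the press's left (+y) and down; the lever is free past about 1.0, end stop 1.40. Light friction (0.04 N m) keeps it where it is left.
- catch_hinge (a point): on the catch's hinge axis, in the middle of its tab's width: 80 mm behind the nest, 68 mm to the press's left, 172 mm above the bench; the axis is the press's x. Behind it, 20 to 31 mm further to +x, is the catch's finger.
- catch_tab (a point): near the end of the catch's red thumb tab, 44 mm from its hinge axis (3 mm under its rounded end). The tab stands straight up when the catch is on; it is 22 mm wide along the press's x and 6 mm thick (9 mm at its end).
- timer: white timer with small coloured keys, 58x66x18 mm, to the right of the press; leave it alone. Origin: centre of its underside.
- petri: flat round dish, 61 mm wide, 14 mm high, left of the near edge; leave it alone. Origin: centre of its underside.
- weigh_boat: shallow white dish, 64x64x11 mm, near the front edge; leave it alone. Origin: centre of its underside.
Things that resemble listed ones, but are neither listed nor needed, are in the scene too. Of the things like the vial, leave any that is orange; of the rest the smaller one is meant.

How it is judged (in metres and radians):
On the way, in this order (a step that is already met when the one before it is completed fails the run):
1. the vial stands in the nest, let go of, with the catch still on and the lever up (horizontal distance between vial and nest below 0.004 m and z of vial in the frame of nest between -0.003 and 0.003 m and angle between vial's own z axis and vertical below 0.06 rad and contact force between the fingers and vial below 0.3 N and value of joint catch below 0.4 rad and value of joint lever below 0.1 rad), for 0.2 s.
2. the catch is flipped clear while the lever is still up and the vial seated (horizontal distance between vial and nest below 0.004 m and z of vial in the frame of nest between -0.003 and 0.003 m and angle between vial's own z axis and vertical below 0.06 rad and value of joint catch above 1.05 rad and value of joint lever below 0.12 rad), for 0.2 s.
At the end, for the whole second after the job is handed in: the vial stands in the nest (4 mm, 3 mm in height, 0.06 rad), its cap home to 0.8 mm; the catch is off; the lever is down past 1.72 rad and still; the robot keeps pushing it (over 2 N) and its foot presses the capped vial with over 3 N (horizontal distance between vial and nest below 0.004 m and z of vial in the frame of nest between -0.003 and 0.003 m and angle between vial's own z axis and vertical below 0.06 rad and value of joint cap above 0.0042 m and value of joint catch above 0.95 rad and value of joint lever above 1.72 rad and contact force between any of the fingers, the arm and lever above 2 N and contact force between lever and vial above 3 N and velocity of joint lever between -0.05 and 0.05 rad/s); the arm keeps its last pose, push and grip.
It fails at once if a bystander on the bench is shoved away (over 3 cm) (distance of any of timer, petri, weigh_boat from where it was at the start of the episode above 0.03 m).
It fails at once if the vial is tipped over (angle between vial's own z axis and vertical above 0.7 rad).
It also fails if it takes over 72 s, if anything falls off the work surface, if the arm or the gripper's body presses on something with over 40 N, if the wrist force passes 120 N, or if a joint passes its speed limit or range.

## Working session

There is one attempt and no reset: what is moved stays moved. The work goes in short steps, Python scripts to look and compute and a tool call to move; the robot and the scene stay as the last step left them, time stands still between calls to the robot, and variables do not carry over. Pictures are saved under pics/ and viewed, at most 10 in all, crops included, and the job is handed in when it is done.

Besides the shell and the picture viewer there is one more tool, called after "Request:" as name(argument=value, ...), one argument or row to a line, values as JSON. move_arm: Moves the arm, as the interface text tells. Its arguments: {"type":"object","properties":{"targets":{"type":"string"}},"required":["targets"]}

```bash
mkdir -p pics; ls; cat > h.py <<'E'
import numpy as np, cv2
from cell import read_state, cams, order, ctrl
from scipy.spatial.transform import Rotation as R
def get(n):
    return cams.get_image(n)
def save(im,name): cv2.imwrite('pics/'+name,cv2.cvtColor(im,cv2.COLOR_RGB2BGR))
def par(d):
    f=d['color'].shape[0]/2/np.tan(np.radians(d['fovy'])/2)
    return f,R.from_rotvec(np.ravel(d['rvec'])).as_matrix(),np.ravel(d['tvec'])
def ray(d,u,v):
    f,M,t=par(d); return -M.T@t, M.T@np.array([(u-d['cx'])/f,(v-d['cy'])/f,1])
def onz(d,u,v,z):
    c,r=ray(d,u,v); return c+r*(z-c[2])/r[2]
def tri(*obs):
    A=np.zeros((3,3));b=np.zeros(3)
    for d,u,v in obs:
        c,r=ray(d,u,v); r=r/np.linalg.norm(r); P=np.eye(3)-np.outer(r,r); A+=P;b+=P@c
    return np.linalg.solve(A,b)
def proj(d,p):
    f,M,t=par(d); q=M@np.array(p,float)+t; return np.array([d['cx']+f*q[0]/q[2],d['cy']+f*q[1]/q[2]])
E
python3 - <<'E'
from h import *
import pickle
D={n:get(n) for n in ('side','top','wrist')}
pickle.dump(D,open('d0.pkl','wb'))
for n in D:
    d=D[n];f,M,t=par(d);print(n,f,d['cx'],d['cy'],-M.T@t,M[2])
a=np.hstack([D['side']['color'],D['top']['color']])
save(cv2.resize(D['side']['color'],(800,600)),'s0.png');save(cv2.resize(D['top']['color'],(800,600)),'t0.png');
s=read_state();print(s['eef_pos'],s['tool_rot'],s['width'],ctrl.pinch_z)
E
```

```text
pics
side 464.29032335673907 256.6335820707125 188.5511622584012 [ -78.35984252 -195.19635581 1200.76718392] [ 0.48564844  0.27870755 -0.82853346]
top 434.4611481953949 255.25319301389388 191.8286135705813 [ 363.041641    132.12018338 1381.25001659] [ 0.09902944  0.01300437 -0.99499953]
wrist 334.12296566652327 249.44636712857454 188.9536550314754 [159.2120305  633.12254541 372.71041986] [ 0.25823682 -0.09611637 -0.9612884 ]
[225.03954168 609.31263777 230.59456843] [-3.14014440e+00  3.30827556e-05  2.78780708e+00] 85.36830342841495 18.700000000000003
```

View pics/s0.png

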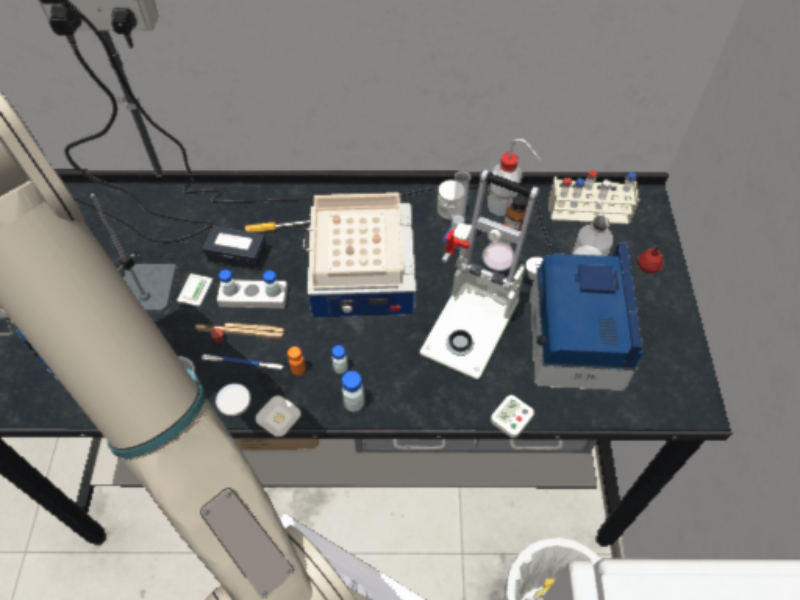

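View pics/t0.png

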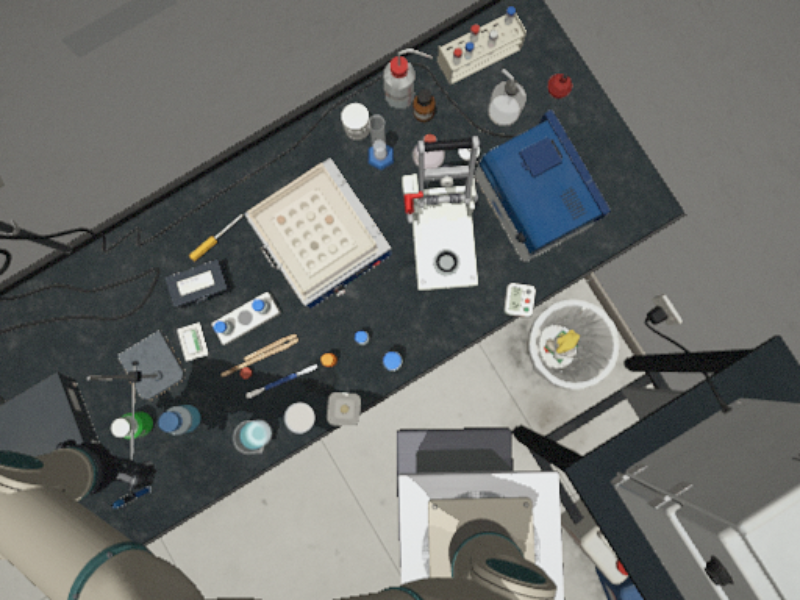

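The side view shows the small blue-capped vial at about (339,352), its larger twin at (352,390), the nest at (460,341), the lever bar at (505,180) and the red catch at (457,240). In the top view the vial is at (362,338), the nest at (446,262), the catch at (409,203) and the bar at (450,144).

```bash
python3 - <<'E'
from h import *
import pickle
D=pickle.load(open('d0.pkl','rb'))
S,T=D['side'],D['top']
def blob(d,u,v,w,lo,hi,tag):
    im=cv2.cvtColor(d['color'],cv2.COLOR_RGB2HSV); u=int(u*.64);v=int(v*.64)
    m=cv2.inRange(im,lo,hi); k=np.zeros_like(m);k[v-w:v+w+1,u-w:u+w+1]=m[v-w:v+w+1,u-w:u+w+1]
    n,l,s,c=cv2.connectedComponentsWithStats(k); i=1+np.argmax(s[1:,4]); print(tag,s[i],c[i]); return c[i]
B=((100,120,60),(125,255,255)); K=((0,0,0),(180,255,75)); Rd=((0,150,100),(8,255,255))
cs=blob(S,339,351,8,*B,'cap');ct=blob(T,362,338,8,*B,'cap'); print(tri((S,*cs),(T,*ct)))
cs=blob(S,352,380,10,*B,'cap');ct=blob(T,392,361,10,*B,'big'); print(tri((S,*cs),(T,*ct)))
ns=blob(S,460,341,11,*K,'nest');nt=blob(T,446,262,10,*K,'nest');nest=tri((S,*ns),(T,*nt)); print(nest)
rs=blob(S,457,240,14,*Rd,'red');rt=blob(T,409,203,10,*Rd,'red');print(tri((S,*rs),(T,*rt)))
# bar: ends in side by hand / top
bs=blob(S,506,183,25,*K,'bar');bt=blob(T,449,145,22,*K,'bar');print(tri((S,*bs),(T,*bt)))
# base plate outline in top: white
im=T['color'][165:188,255:312].astype(int)
# near corners of the base plate, top image, plate z=20
for uv in ((416,289),(477,287)): print('corner',onz(T,uv[0]*.64,uv[1]*.64,20))
c=np.hstack([cv2.resize(T['color'][80:200,240:320],(400,600),interpolation=cv2.INTER_CUBIC),cv2.resize(S['color'][100:250,260:360],(400,600),interpolation=cv2.INTER_CUBIC)])
save(c,'c0.png')
E
```

```text
cap [212 220   9  10  67] [216.2238806  224.43283582]
cap [227 211   8   8  50] [230.32 214.86]
[426.47092769 226.00906606  60.77087032]
cap [218 237  14  14 150] [224.6  243.24]
big [245 225  12  11  95] [250.26315789 230.09473684]
[378.52598083 165.88764331  85.03571195]
nest [288 212  14  13  70] [294.4        217.27142857]
nest [279 161  13  13  51] [285.54901961 166.58823529]
[574.96262831  52.54997287  31.31804175]
red [285 148  15  15  89] [290.80898876 155.52808989]
red [259 123  12  14  80] [262.6625 128.4   ]
[661.88087917 121.99083644 182.09069645]
bar [307 110  42  33 672] [332.05208333 125.23958333]
bar [ 265   70   45   40 1132] [289.16342756  84.86130742]
[759.68224475  50.40071415 253.81891664]
corner [519.45137236 114.79313023  20.        ]
corner [520.54369386  -8.18440757  20.        ]
```

View pics/c0.png

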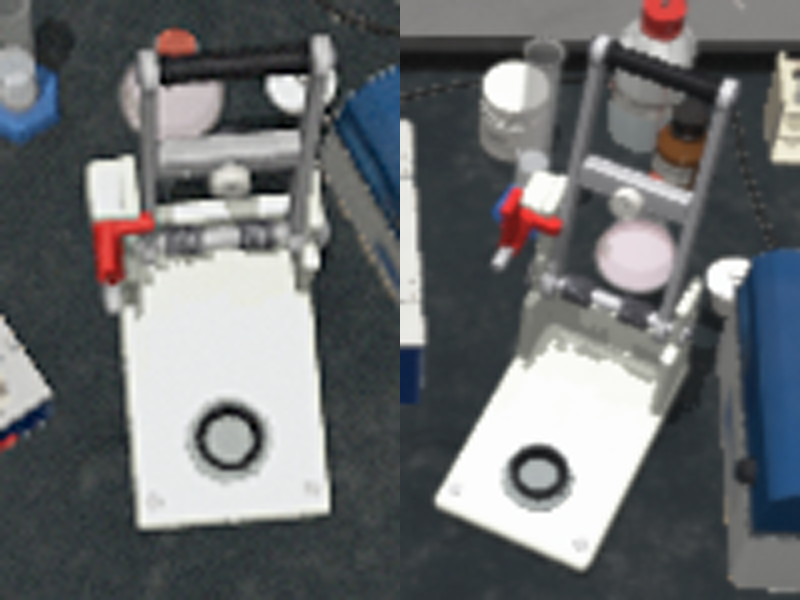

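The crop shows the nest, the red catch tab with its finger over the left arm, and the bar, with clear ends in both views. Next I measure the bar and the press yaw.

```bash
python3 - <<'E'
from h import *
import pickle
D=pickle.load(open('d0.pkl','rb'))
S,T=D['side'],D['top']
L=tri((T,240+150/5,80+68/5),(S,260+203/4,100+44/4));Rr=tri((T,240+322/5,80+52/5),(S,260+326/4,100+90/4))
print('bar',L,Rr,(L+Rr)/2)
nest=np.array([575,52.5,37])
for yaw in(-.05,0,.05,.1):
    c,s=np.cos(yaw),np.sin(yaw); g=lambda x,y,z:np.array([575+c*x-s*y,52.5+s*x+c*y,z])
    print(yaw,[ (proj(T,p)-[240,80])*5 for p in (g(-50,61,20),g(-50,-61,20),g(146.5,0,314),g(80,68,216))],[ (proj(S,p)-[260,100])*4 for p in (g(-50,61,20),g(-50,-61,20),g(146.5,0,314))])
# nest: rim z=37
for d,b in ((T,(240+230/5,80+437/5)),(S,(260+139/4,100+470/4))): print(onz(d,*b,37), onz(d,*b,24))
s=read_state();print(R.from_euler('xyz',s['tool_rot']).as_matrix())
E
```

```text
bar [715.90970489 102.50298175 320.76427827] [721.46182976  16.95344655 319.74010889] [718.68576732  59.72821415 320.25219358]
-0.05 [array([129.06860328, 511.20983177]), array([322.73008813, 516.16875067]), array([264.95150217,  57.5142543 ]), array([125.46222609, 231.79349332])] [array([ 29.41138068, 487.04659374]), array([174.23060683, 568.41217737]), array([284.15477361,  79.55557673])]
0 [array([133.03136983, 516.01360562]), array([326.66275031, 511.36467817]), array([250.42185449,  57.54978414]), array([118.1457166 , 237.89496765])] [array([ 30.20749644, 491.69142262]), array([179.35701453, 566.806842  ]), array([273.90508369,  75.07342129])]
0.05 [array([137.23289617, 520.61715894]), array([330.34494842, 506.37145197]), array([235.91670279,  58.29043876]), array([111.14535181, 244.34980723])] [array([ 31.27228785, 496.314179  ]), array([184.3655151 , 564.97206138]), array([263.44707817,  70.97237305])]
0.1 [array([141.66274955, 525.00872795]), array([333.76752037, 501.20181646]), array([221.47085173,  59.73429211]), array([104.47848896, 251.14248853])] [array([ 32.6043282 , 500.90296052]), array([189.24266742, 562.91327487]), array([252.80312644,  67.25894005])]
[571.1999934   51.94943173  37.        ] [573.21305536  51.17411482  24.        ]
[571.91831308  49.73323908  37.        ] [579.18232271  52.46925431  24.        ]
[[-9.38067919e-01  3.46451090e-01 -4.70715558e-04]
 [ 3.46451409e-01  9.38066919e-01 -1.37002152e-03]
 [-3.30827556e-05 -1.44825330e-03 -9.99998951e-01]]
```

Request:
move_arm(
  targets="1 0 0 0 0 0 6.65; 1 0 0 0 0 0 6.65; 1 0 0 0 0 0 6.65; 1 0 0 0 0 0 6.65; 1 0 0 0 0 0 6.65",
)

```text
clock: 0.57
eef_pos: [225.1, 609.5, 231.0]
tool_rot: [-3.141, 0.0, 2.202]
force: [0.6, -0.4, 1.0]
width: 85.6
gripper_force: 0.0
```

Request:
move_arm(
  targets="1 0 0 0 0 0 6.65; 1 0 0 0 0 0 6.65; 1 0 0 0 0 0 6.65; 1 0 0 0 0 0 6.65; 1 0 0 0 0 0 6.65",
)

```text
clock: 0.98
eef_pos: [225.0, 609.6, 231.0]
tool_rot: [-3.141, 0.001, 1.622]
force: [0.1, 0.7, -0.8]
width: 85.3
gripper_force: 0.0
```

Request:
move_arm(
  targets="1 -4 2 0 0 0 0; 1 -3.6 2 0 0 0 0; 1 -3.6 2 0 0 0 0; 1 -3.6 2 0 0 0 0; 1 -3.6 2 0 0 0 0",
)

```text
clock: 1.4
eef_pos: [334.3, 432.6, 231.1]
tool_rot: [-3.141, 0.0, 1.628]
force: [0.8, 0.5, -0.4]
width: 85.5
gripper_force: 0.0
```

Request:
move_arm(
  targets="1 -3.6 2 1 0 0 0; 1 -3.6 2 1 0 0 0; 1 -3.6 2 1 0 0 0; 1 -3.6 2 1 0 0 0; 1 -3.6 2 1 0 0 0",
)

```text
clock: 1.82
eef_pos: [442.5, 261.6, 181.7]
tool_rot: [-3.142, -0.0, 1.628]
force: [-0.5, 1.0, -0.0]
width: 85.3
gripper_force: 0.0
```

```bash
cat >> h.py <<'E'
def rel(p):
    "shift in tool axes (cm) to bring the TCP to p; prints pose"
    s=read_state();M=R.from_euler('xyz',s['tool_rot']).as_matrix()
    print('t',round(s['clock'],2),'pos',s['eef_pos'].round(1) if hasattr(s['eef_pos'],'round') else s['eef_pos'],'y ang',np.degrees(np.arctan2(M[1,1],M[0,1])).round(2),'z',M[:,2].round(3),'w',s['width'],'F',np.round(s['force'],1),'gf',s['gripper_force'])
    return (M.T@(np.array(p)-s['eef_pos'])/10).round(2)
E
python3 - <<'E'
from h import *
print(rel([426.5,226,120]))
d=get('wrist')
save(cv2.resize(d['color'],(800,600)),'w1.png')
for p in ((426.5,226,61),(378.5,166,85)): print(proj(d,p)/.64)
print(read_state()['qpos'])
E
```

```text
t 1.82 pos [442.5 261.6 181.7] y ang 3.26 z [-0.  0. -1.] w 85.34645741006018 F [-0.5  1.  -0. ] gf 0.0
[-3.46 -1.8   6.17]
[356.6925721  346.70544871]
[257.9919011  465.37118693]
[-0.80385269  0.526369    0.34122175  1.95573794 -0.25173168  0.70195328
 -0.26782056]
```

View pics/w1.png

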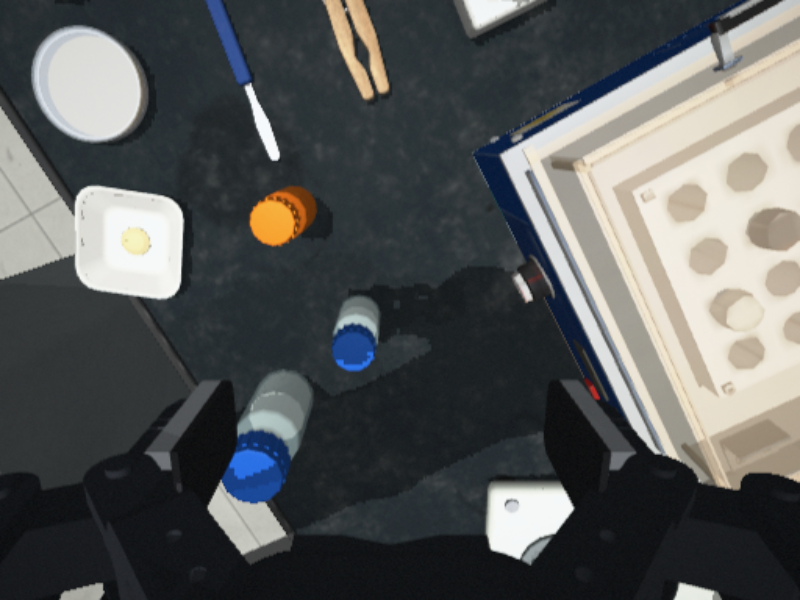

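The wrist view shows the small vial's cap at (354,348), within 2 mm of the estimate. The big twin at (258,465) is close, so I turn 23° more before descending so the gripper body clears it.

Request:
move_arm(
  targets="1 -1 -0.5 1 0 0 6.5; 1 -0.9 0 1 0 0 6.5; 1 -0.5 0 1 0 0 6; 1 0 0 1 0 0 4; 1 0 0 0 0 0 0",
)

```text
clock: 2.28
eef_pos: [434.9, 238.3, 140.6]
tool_rot: [-3.14, 0.003, 1.223]
force: [-0.0, 0.2, -0.4]
width: 85.2
gripper_force: 0.0
```

```bash
python3 - <<'E'
from h import *
print(rel([425.5,225.5,18]))
d=get('wrist')
im=cv2.cvtColor(d['color'],cv2.COLOR_RGB2HSV);m=cv2.inRange(im,(100,150,60),(125,255,255))
n,l,s,c=cv2.connectedComponentsWithStats(m)
for i in range(1,n):
    if s[i,4]>150: print(s[i],c[i],onz(d,*c[i],61))
print(proj(d,[425.5,225.5,61]))
E
```

```text
t 2.28 pos [434.9 238.3 140.6] y ang -19.91 z [-0.003 -0.002 -1.   ] w 85.23199803809517 F [-0.   0.2 -0.4] gf 0.0
[-1.49 -0.42 12.27]
[  27    0   76   72 1058] [66.40642722 33.84404537] [365.2249994  374.18923955  61.        ]
[226 200  34  36 943] [242.46447508 217.92152704] [424.74507389 225.35292992  61.        ]
[ 183  300   50   46 1800] [207.47722222 323.41888889] [368.57181425 152.01298151  61.        ]
[243.3931929  217.39950591]
```

Request:
move_arm(
  targets="1 -1.55 -0.5 2 0 0 0; 1 0 0 3 0 0 0; 1 0 0 3 0 0 0; 1 0 0 2.6 0 0 0; 1 0 0 2 0 0 0",
)

```text
clock: 2.75
eef_pos: [426.1, 226.9, 15.0]
tool_rot: [-3.141, -0.001, 1.229]
force: [-0.4, 0.9, 0.3]
width: 84.8
gripper_force: 0.0
```

Request:
move_arm(
  targets="1 0 0 0 0 0 0; -1 0 0 0 0 0 0; -1 0 0 0 0 0 0; -1 0 0 0 0 0 0; -1 0 0 0 0 0 0",
)

```text
clock: 3.17
eef_pos: [427.1, 226.8, 17.5]
tool_rot: [3.14, -0.002, 1.227]
force: [0.1, -0.5, -0.3]
width: 39.2
gripper_force: 0.0
```

Request:
move_arm(
  targets="-1 0 0 0 0 0 0; -1 0 0 0 0 0 0; -1 0 0 0 0 0 0; -1 0 0 0 0 0 0; -1 0 0 0 0 0 0",
)

```text
clock: 3.58
eef_pos: [426.8, 226.7, 17.5]
tool_rot: [3.14, -0.002, 1.226]
force: [-1.4, 0.4, 7.2]
width: 24.7
gripper_force: 58.5
```

Request:
move_arm(
  targets="-1 0 0 -1 0 0 0; -1 0 0 -3 0 0 0; -1 0 0 -3 0 0 0; -1 0 0 -3 0 0 0; -1 0 0 -2 0 0 0",
)

```text
clock: 4.0
eef_pos: [426.8, 226.3, 139.3]
tool_rot: [3.14, -0.002, 1.225]
force: [1.5, 0.2, -1.5]
width: 25.0
gripper_force: 59.1
```

Request:
move_arm(
  targets="-1 0 0 0 0 0 -6; -1 0 0 0 0 0 -6; -1 0 0 0 0 0 -6; -1 0 0 0 0 0 -5; -1 0 0 0 0 0 0",
)

```text
clock: 4.42
eef_pos: [426.2, 226.1, 137.1]
tool_rot: [3.141, -0.001, 1.629]
force: [-0.5, 0.6, -0.9]
width: 25.2
gripper_force: 59.1
```

```bash
python3 - <<'E'
from h import *
print(rel([571.5,51,140]))
d=get('wrist');s=get('side')
save(np.hstack([cv2.resize(d['color'][120:330,140:370],(400,365)),cv2.resize(s['color'][150:270,150:320],(400,365),interpolation=cv2.INTER_CUBIC)]),'w2.png')
E
```

```text
t 4.42 pos [426.2 226.1 137.1] y ang 3.35 z [ 0.001  0.001 -1.   ] w 25.19429725320073 F [-0.5  0.6 -0.9] gf 59.12704259491875
[-18.33  13.48  -0.29]
```

View pics/w2.png

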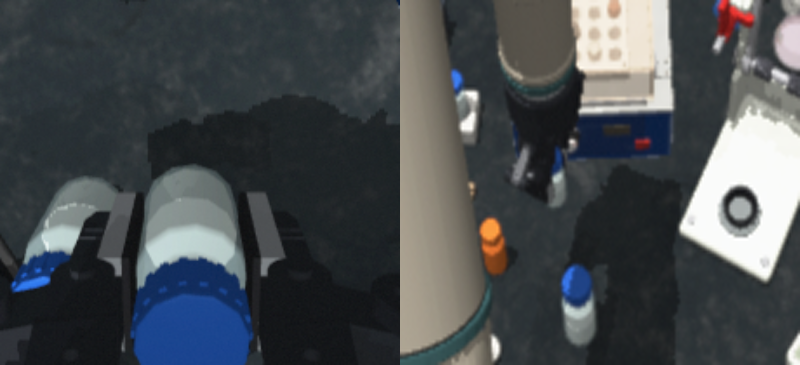

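The vial hangs upright in the jaws, held on its glass; the nest is visible and clear. I carry it over the nest.

Request:
move_arm(
  targets="-1 -3 2.2 0 0 0 0; -1 -3 2.2 0 0 0 0; -1 -3 2.2 0 0 0 0; -1 -3 2.2 0 0 0 0; -1 -3 2.2 0 0 0 0",
)

```text
clock: 4.93
eef_pos: [545.3, 81.0, 136.4]
tool_rot: [-3.141, 0.0, 1.625]
force: [0.3, 0.8, 0.1]
width: 25.3
gripper_force: 59.1
```

Request:
move_arm(
  targets="-1 -2 1.5 1 0 0 0; -1 -1.3 1 1 0 0 0; -1 0 0 1 0 0 0; -1 0 0 0 0 0 0; -1 0 0 0 0 0 0",
)

```text
clock: 5.35
eef_pos: [569.8, 52.2, 105.5]
tool_rot: [-3.139, -0.001, 1.627]
force: [-0.5, 0.7, -0.1]
width: 25.0
gripper_force: 59.2
```

```bash
python3 - <<'E'
from h import *
print(rel([571.5,51,60]))
s=read_state();p=np.array(s['eef_pos'])
d=get('wrist');S=get('side');T=get('top')
B=((100,150,50),(125,255,255))
for n,q in (('w',d),('s',S),('t',T)):
    m=cv2.inRange(cv2.cvtColor(q['color'],cv2.COLOR_RGB2HSV),*B)
    nn,l,st,c=cv2.connectedComponentsWithStats(m)
    e=proj(q,p+[0,0,43.5]); print(n,e,'nest',proj(q,[571.5,51,37]))
    for i in range(1,nn):
        if st[i,4]>25 and abs(c[i]-e).max()<40: print(st[i],c[i],onz(q,*c[i],p[2]+43.5)-p)
save(np.hstack([cv2.resize(d['color'][100:384,100:400],(400,379)),cv2.resize(S['color'][150:250,240:345],(400,381),interpolation=cv2.INTER_CUBIC)[:379]]),'w3.png')
E
```

```text
t 5.35 pos [569.8  52.2 105.5] y ang 3.23 z [-0.003  0.001 -1.   ] w 24.985812656599894 F [-0.5  0.7 -0.1] gf 59.153557454264956
[-0.13  0.18  4.55]
w [249.68307931 304.96713236] nest [252.54473798 204.12254219]
[ 215  268   71   79 4306] [249.72898281 307.41523456] [ 0.07041069 -0.96351434 43.5       ]
s [296.55667122 196.64540826] nest [294.29628614 217.41745006]
t [288.09360314 161.85171134] nest [286.30129556 167.29754716]
```

View pics/w3.png

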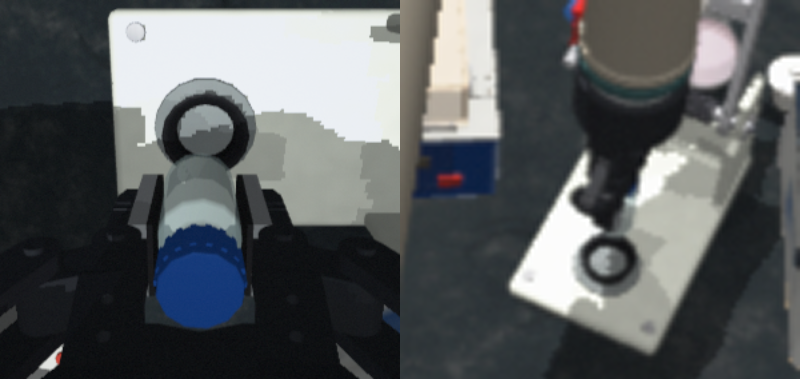

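The vial is above the nest: black ring centre around (205,133) in the left crop, cap at (200,290). I measure the ring numerically.

```bash
python3 - <<'E'
from h import *
d=get('wrist');p=np.array(read_state()['eef_pos'])
g=cv2.cvtColor(d['color'],cv2.COLOR_RGB2GRAY)
# horizontal scans: find dark ring / floor edges
for v in range(168,216,4):
    r=g[v,205:305].astype(int); k=np.where(r<60)[0]+205
    print(v, (k.min(),k.max()) if len(k) else None, np.where(np.diff((r<60).astype(int))!=0)[0]+205)
col=g[150:240,254].astype(int);print(col.tolist())
E
```

```text
168 None []
172 (np.int64(244), np.int64(262)) [243 262]
176 (np.int64(234), np.int64(269)) [233 269]
180 (np.int64(229), np.int64(275)) [228 242 261 275]
184 (np.int64(226), np.int64(278)) [225 236 267 278]
188 (np.int64(223), np.int64(281)) [222 233 270 281]
192 (np.int64(221), np.int64(282)) [220 231 272 282]
196 (np.int64(221), np.int64(283)) [220 230 272 283]
200 (np.int64(220), np.int64(284)) [219 231 271 284]
204 (np.int64(220), np.int64(284)) [219 232 270 284]
208 (np.int64(221), np.int64(283)) [220 234 268 283]
212 (np.int64(222), np.int64(282)) [221 238 264 282]
[239, 239, 239, 238, 239, 239, 239, 239, 191, 117, 147, 164, 163, 162, 162, 161, 162, 160, 126, 84, 70, 54, 43, 32, 29, 25, 23, 23, 68, 135, 162, 163, 160, 161, 159, 160, 160, 153, 146, 146, 147, 146, 146, 146, 146, 146, 145, 147, 118, 84, 84, 83, 82, 83, 83, 83, 84, 84, 82, 84, 83, 84, 82, 83, 84, 88, 79, 74, 91, 99, 100, 96, 94, 95, 95, 95, 94, 96, 94, 96, 95, 95, 94, 97, 108, 116, 115, 114, 116, 115]
```

```bash
python3 - <<'E'
from h import *
d=get('wrist');p=np.array(read_state()['eef_pos']); print(p)
for z,D in ((37,45),(37,37),(24,30),(20,50)): print(z,D,proj(d,[571.5+D/2,51,z])-proj(d,[571.5-D/2,51,z]))
for u,v,z in ((252,202,37),(251.3,197,24),(252,202,30)): print(z,onz(d,u,v,z))
E
```

```text
[571.23829418  52.18535391 106.76029407]
37 45 [67.21777343  3.70556332]
37 37 [55.26789753  3.04679378]
24 30 [42.43607216  2.35165959]
20 50 [69.59171429  3.86229288]
37 [572.65140348  52.33254299  37.        ]
24 [572.29494814  51.7557448   24.        ]
30 [572.84508299  50.04457697  30.        ]
```

Request:
move_arm(
  targets="-1 0.08 0.1 1.5 0 0 0; -1 0 0 1.5 0 0 0; -1 0 0 1.4 0 0 0; -1 0 0 1 0 0 0; -1 0 0 0.5 0 0 0",
)

```text
clock: 6.02
eef_pos: [572.0, 52.8, 46.6]
tool_rot: [-3.141, -0.001, 1.628]
force: [1.4, 1.6, 1.3]
width: 24.6
gripper_force: 59.2
```

Request:
move_arm(
  targets="-1 0 0 0.4 0 0 0; -1 0 0 0 0 0 0; -1 0 0 0 0 0 0; -1 0 0 0 0 0 0; -1 0 0 0 0 0 0",
)

```text
clock: 6.43
eef_pos: [572.5, 52.9, 43.4]
tool_rot: [3.141, -0.001, 1.628]
force: [0.9, 4.7, -2.2]
width: 24.8
gripper_force: 59.1
```

Request:
move_arm(
  targets="-1 0 0 0.1 0 0 0; -1 0 0 0.1 0 0 0; -1 0 0 0 0 0 0; -1 0 0 0 0 0 0; -1 0 0 0 0 0 0",
)

```text
clock: 6.85
eef_pos: [572.6, 52.9, 41.6]
tool_rot: [3.141, -0.001, 1.628]
force: [0.5, 4.8, 1.0]
width: 25.3
gripper_force: 59.5
```

```bash
python3 - <<'E'
from h import *
for i in range(3):
    print(rel([572.3,52,41.5])); d=get('wrist')
print(read_state()['torque'])
B=((100,150,50),(125,255,255)); p=np.array(read_state()['eef_pos'])
m=cv2.inRange(cv2.cvtColor(d['color'],cv2.COLOR_RGB2HSV),*B)
nn,l,st,c=cv2.connectedComponentsWithStats(m);i=1+np.argmax(st[1:,4]);print(st[i],c[i],onz(d,*c[i],p[2]+43.5)-p)
E
```

```text
t 6.85 pos [572.6  52.9  41.6] y ang 3.26 z [ 0.001  0.001 -1.   ] w 25.318754729727665 F [0.5 4.8 1. ] gf 59.46773526389734
[-0.09 -0.04  0.01]
t 6.9 pos [572.6  52.9  41.6] y ang 3.26 z [ 0.001  0.001 -1.   ] w 24.877410699406955 F [1.5 6.4 1.4] gf 59.467934640561
[-0.09 -0.04  0.01]
t 6.95 pos [572.6  52.9  41.6] y ang 3.27 z [ 0.001  0.001 -1.   ] w 24.956665598655484 F [-0.4  5.4  0.4] gf 59.46894012275152
[-0.09 -0.04  0.01]
[ 1.24296216 -0.03741749 -0.0321815 ]
[ 215  269   71   78 4315] [249.64774044 307.91008111] [-0.11629388 -1.17178626 43.5       ]
```

Request:
move_arm(
  targets="-1 0.1 0 0 0 0 0; -1 0 0 0.1 0 0 0; -1 0 0 0 0 0 0; -1 0 0 0 0 0 0; -1 0 0 0 0 0 0",
)

```text
clock: 7.42
eef_pos: [572.6, 53.1, 41.5]
tool_rot: [3.141, -0.001, 1.627]
force: [-1.5, 3.8, 10.4]
width: 25.0
gripper_force: 60.5
```

Request:
move_arm(
  targets="-0.3 0.1 0 0 0 0 0; -0.2 0 0 0 0 0 0; -0.2 0 0 0 0 0 0; -0.2 0 0 0 0 0 0; -0.2 0 0 0 0 0 0",
)

```text
clock: 7.83
eef_pos: [572.0, 53.1, 39.9]
tool_rot: [-3.141, 0.001, 1.626]
force: [-0.4, 0.1, 0.3]
width: 33.9
gripper_force: 0.0
```

Request:
move_arm(
  targets="-0.2 0 0 -1 0 0 0; -0.2 0 0 -3 0 0 0; -0.2 0 0 -3 0 0 0; -0.2 0 0 -2 0 0 0; -0.2 0 0 0 0 0 0",
)

```text
clock: 8.25
eef_pos: [575.3, 53.7, 135.0]
tool_rot: [3.133, -0.0, 1.627]
force: [1.8, -0.1, -0.1]
width: 34.3
gripper_force: 0.0
```

```bash
python3 - <<'E'
from h import *
print(rel([572.3,52,41.5])); d=get('wrist');S=get('side')
B=((100,150,50),(125,255,255)); p=np.array(read_state()['eef_pos'])
m=cv2.inRange(cv2.cvtColor(d['color'],cv2.COLOR_RGB2HSV),*B)
nn,l,st,c=cv2.connectedComponentsWithStats(m)
for i in range(1,nn):
    if st[i,4]>300: print(st[i],c[i],onz(d,*c[i],85))
save(np.hstack([cv2.resize(d['color'][100:384,100:400],(400,379)),cv2.resize(S['color'][120:220,240:345],(400,381),interpolation=cv2.INTER_CUBIC)[:379]]),'w4.png')
E
```

```text
t 8.25 pos [575.3  53.7 135. ] y ang 3.21 z [ 0.008  0.001 -1.   ] w 34.31531935776708 F [ 1.8 -0.1 -0.1] gf 0.0
[-0.15 -0.38  9.35]
[ 225  194   39   41 1207] [244.33222867 214.30405965] [572.45812446  51.83622519  85.        ]
```

View pics/w4.png

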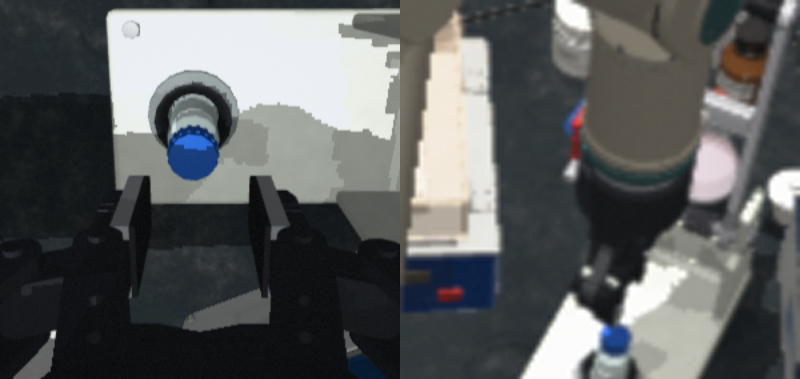

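The vial stands seated, free of the fingers: its cap at (193,152) of the left crop lies at (572,52), matching the nest. Now the catch.

Request:
move_arm(
  targets="-1 0 0 -2.5 0 0 0; -1 0 0 -2.5 0 0 0; -1 0 0 -2.5 0 0 0; -1 1 1.5 -2.5 0 0 0; -1 1 1.5 0 0 0 0",
)

```text
clock: 8.77
eef_pos: [603.1, 74.8, 234.2]
tool_rot: [3.136, -0.0, 1.625]
force: [1.2, -0.5, 0.1]
width: -0.2
gripper_force: 0.0
```

Request:
move_arm(
  targets="-1 1 1.5 0 0 0 0; -1 0.8 1.5 0 0 0 0; -1 0 0.8 0 0 0 0; -1 0 0 0 0 0 0; -1 0 0 0 0 0 0",
)

```text
clock: 9.18
eef_pos: [637.0, 94.4, 228.9]
tool_rot: [-3.139, 0.001, 1.626]
force: [-0.6, 0.8, -0.9]
width: -0.3
gripper_force: 0.0
```

```bash
python3 - <<'E'
from h import *
print(rel([642.1,95.8,203])); d=get('wrist');S=get('side');T=get('top')
print(proj(d,[648.5,124.3,216]),proj(d,[642.1,95.8,203]))
for q in(d,S,T):
    m=cv2.inRange(cv2.cvtColor(q['color'],cv2.COLOR_RGB2HSV),(0,150,90),(8,255,255))
    e=proj(q,[648.5,124.3,200]);nn,l,st,c=cv2.connectedComponentsWithStats(m);print('e',e)
    for i in range(1,nn):
        if st[i,4]>20 and abs(c[i]-e).max()<60: print(st[i],c[i])
save(cv2.resize(d['color'],(640,480)),'w5.png')
E
```

```text
t 9.18 pos [637.   94.4 228.9] y ang 3.17 z [-0.003 -0.001 -1.   ] w -0.2534035385463383 F [-0.6  0.8 -0.9] gf 0.0
[0.11 0.52 2.59]
[277.33927913 180.72370165] [259.50047749 225.0198821 ]
e [274.97715198 173.03691428]
[ 254  149   67   56 2390] [289.5958159  169.40878661]
e [287.78794036 154.5268799 ]
[321  98  10  11  85] [325.22352941 103.18823529]
[285 150   9  13  65] [288.69230769 155.84615385]
e [262.29195243 131.33418202]
```

View pics/w5.png

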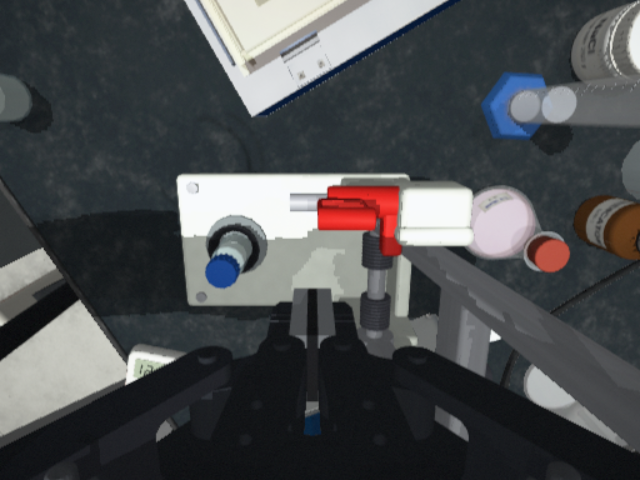

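The tab is just left and ahead of the shut fingers at (348,218) in the picture, as predicted. Lower beside it, then sweep it over.

Request:
move_arm(
  targets="-1 0.1 0.5 1.3 0 0 0; -1 0 0 1.3 0 0 0; -1 0 0 0 0 0 0; -1 0.5 0 0 0 0 0; -1 0.5 0 0 0 0 0",
)

```text
clock: 9.75
eef_pos: [641.7, 105.9, 203.9]
tool_rot: [-3.14, 0.001, 1.625]
force: [-2.7, -0.7, 0.7]
width: -0.1
gripper_force: 0.0
```

Request:
move_arm(
  targets="-1 0.5 0 0 0 0 0; -1 0.5 0 0 0 0 0; -1 0.5 0 0 0 0 0; -1 0.5 0 0.1 0 0 0; -1 0.5 0 0.1 0 0 0",
)

```text
clock: 10.17
eef_pos: [641.7, 132.7, 202.6]
tool_rot: [3.139, -0.0, 1.628]
force: [-0.2, -1.7, 0.6]
width: 0.3
gripper_force: 0.6
```

Request:
move_arm(
  targets="-1 0.5 0 0.2 0 0 0; -1 0.5 0 0.4 0 0 0; -1 0.4 0 0.5 0 0 0; -1 0.3 0 0.5 0 0 0; -1 0.2 0 0.3 0 0 0",
)

```text
clock: 10.58
eef_pos: [639.7, 151.6, 182.3]
tool_rot: [-3.141, -0.0, 1.628]
force: [0.3, -0.9, 1.8]
width: -0.0
gripper_force: 0.5
```

```bash
python3 - <<'E'
from h import *
print(rel([642.1-5,95.8+50,182])); d=get('wrist')
save(cv2.resize(d['color'][60:340,130:470],(680,560)),'w6.png')
for t in (0,.6,1,1.2,1.4):
    y,z=68+44*np.sin(t),172+44*np.cos(t); print(t,(proj(d,[572.4+80*.998-y*.056,51.9+80*.056+y*.998,z])-[130,60])*2)
E
```

```text
t 10.58 pos [639.7 151.6 182.3] y ang 3.26 z [-0.  0. -1.] w -0.02963511601151237 F [ 0.3 -0.9  1.8] gf 0.5400155985262245
[-0.57 -0.29  0.03]
0 [276.63128372 582.71543728]
0.6 [276.60957161 449.33639069]
1 [274.34677754 365.29226745]
1.2 [272.82325209 333.35435159]
1.4 [271.19793573 309.83408925]
```

View pics/w6.png

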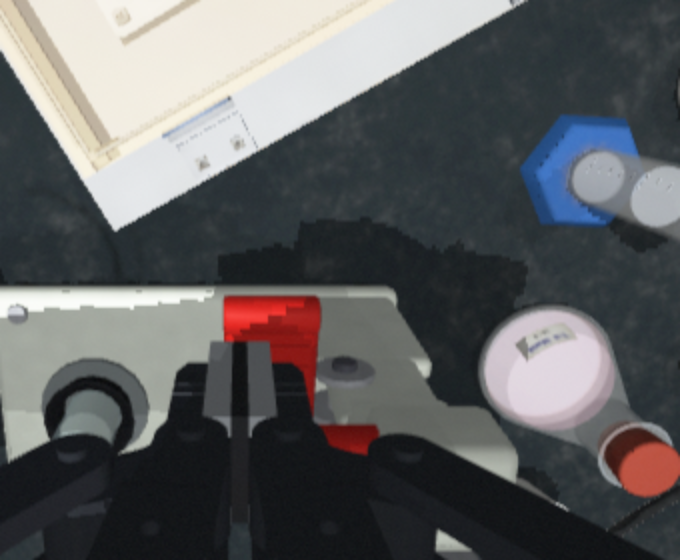

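The tab now lies flat at the left (end near (272,305)), i.e. about 1.35 rad: the catch is off. A small extra push and hold, then up and over to the bar.

Request:
move_arm(
  targets="-1 0 0 0.2 0 0 0; -1 0 0 0 0 0 0; -1 0 0 0 0 0 0; -1 0 0 -2 0 0 0; -1 0 0 -3.5 0 0 0",
)

```text
clock: 11.05
eef_pos: [636.8, 150.1, 232.5]
tool_rot: [-3.133, 0.002, 1.627]
force: [0.1, 0.9, 0.2]
width: -0.1
gripper_force: 0.0
```

Request:
move_arm(
  targets="0.2 0 0 -3.5 0 0 0; 0.2 0 0 -3.5 0 0 0; 0.2 0 0 -3.5 0 0 0; 0.2 0 0 -1 0 0 0; 0.2 0 0 0 0 0 0",
)

```text
clock: 11.47
eef_pos: [641.6, 150.4, 355.1]
tool_rot: [3.134, -0.001, 1.627]
force: [-0.2, 0.2, -0.1]
width: 51.3
gripper_force: 0.0
```

Request:
move_arm(
  targets="0.2 -2 1.5 0 0 0 0; 0.2 -2 1.5 0 0 0 0; 0.2 -2 1.5 0 0 0 0; 0.2 -2 1.5 0 0 0 0; 0.2 -1.6 1.4 0 0 0 0",
)

```text
clock: 11.88
eef_pos: [719.0, 56.8, 348.8]
tool_rot: [-3.138, 0.001, 1.625]
force: [-0.7, 0.4, 0.1]
width: 50.9
gripper_force: 0.0
```

```bash
python3 - <<'E'
from h import *
get('wrist')
print(rel([718.7,60.1,296])); d=get('wrist');print(read_state()['qpos'])
save(cv2.resize(d['color'],(640,480)),'w7.png')
c,s=.998,.056
for y in(-40,0,40):print(proj(d,[718.7-s*y,60.1+c*y,314])*1.25)
E
```

```text
t 11.93 pos [721.2  52.  348. ] y ang 2.86 z [-0.002 -0.005 -1.   ] w 51.07632205185171 F [ 0.3 -3.   0.5] gf 0.0
[ 0.85 -0.2   5.2 ]
[-0.27336079  0.69043723  0.34130586  1.10571555 -0.21480618  1.38197683
  0.08579753]
[308.45751425 339.14609585]
[307.72501694 259.2364842 ]
[306.89883473 169.10659824]
```

View pics/w7.png

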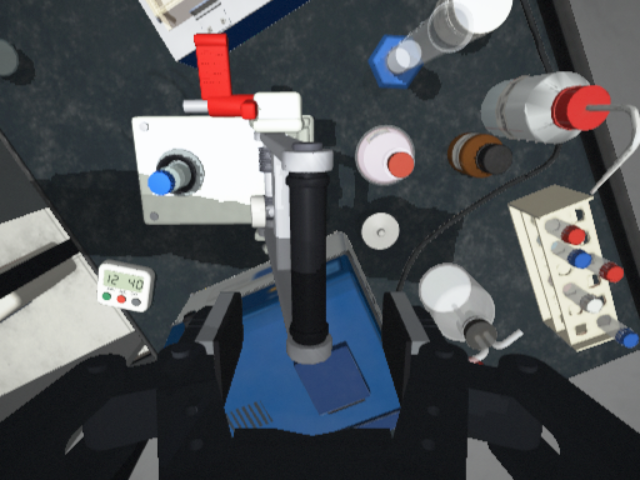

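The bar runs from (308,170) to (308,340), exactly where predicted, and the catch is laid over to the left. Descend and grip.

Request:
move_arm(
  targets="0.2 0.6 -0.1 0 0 0 0; 0.2 0 0 1.5 0 0 0; 0.2 0 0 1.7 0 0 0; 0.2 0 0 1.5 0 0 0; 0.2 0 0 0.5 0 0 0",
)

```text
clock: 12.4
eef_pos: [715.3, 67.8, 295.7]
tool_rot: [-3.136, -0.002, 1.63]
force: [-0.8, 0.3, -0.6]
width: 51.3
gripper_force: 0.0
```

Request:
move_arm(
  targets="0.2 0 0 0 0 0 0; -1 0 0 0 0 0 0; -1 0 0 0 0 0 0; -1 0 0 0 0 0 0; -1 0 0 0 0 0 0",
)

```text
clock: 12.82
eef_pos: [718.6, 65.4, 300.5]
tool_rot: [3.139, -0.0, 1.627]
force: [1.2, 0.0, 2.0]
width: 14.0
gripper_force: 58.5
```

```bash
python3 - <<'E'
from h import *
print(rel([718.7,60.1,295]))
# arc steps: tool y = press +x, tool z = down
a=.1745
P=lambda t:np.array([110+210*np.sin(a-t),107+210*np.cos(a-t)])
ts=np.arange(0,1.76,.0873); ts=np.append(ts,1.76)
for t0,t1 in zip(ts[:-1],ts[1:]): print(round(t1,3),((P(t1)-P(t0))/10*[1,-1]).round(2), P(t1).round(1))
E
```

```text
t 12.82 pos [718.6  65.4 300.5] y ang 3.24 z [ 0.003  0.001 -1.   ] w 13.99589098795628 F [1.2 0.  2. ] gf 58.45192909240723
[-0.53 -0.02  0.55]
0.087 [-1.82 -0.24] [128.3 316.2]
0.175 [-1.83 -0.08] [110. 317.]
0.262 [-1.83  0.08] [ 91.7 316.2]
0.349 [-1.82  0.24] [ 73.5 313.8]
0.436 [-1.79  0.4 ] [ 55.6 309.8]
0.524 [-1.75  0.55] [ 38.1 304.3]
0.611 [-1.69  0.7 ] [ 21.2 297.3]
0.698 [-1.63  0.85] [  4.9 288.8]
0.786 [-1.55  0.99] [-10.5 279. ]
0.873 [-1.45  1.12] [-25.  267.8]
0.96 [-1.35  1.24] [-38.6 255.4]
1.048 [-1.24  1.35] [-50.9 241.9]
1.135 [-1.12  1.45] [-62.1 227.4]
1.222 [-0.98  1.55] [-71.9 211.9]
1.31 [-0.85  1.63] [-80.4 195.6]
1.397 [-0.7   1.69] [-87.4 178.7]
1.484 [-0.55  1.75] [-92.9 161.2]
1.571 [-0.4   1.79] [-96.8 143.3]
1.659 [-0.24  1.82] [-99.2 125.2]
1.746 [-0.08  1.83] [-100.   106.9]
1.76 [0.   0.29] [-100.   103.9]
```

Request:
move_arm(
  targets="-1 0 -1.82 -0.24 0 0 0; -1 0 -1.83 -0.08 0 0 0; -1 0 -1.83 0.08 0 0 0; -1 0 -1.82 0.24 0 0 0; -1 0 -1.79 0.4 0 0 0",
)

```text
clock: 13.23
eef_pos: [630.1, 60.4, 299.1]
tool_rot: [3.13, -0.001, 1.627]
force: [2.8, 0.1, 8.3]
width: 13.7
gripper_force: 60.2
```

```bash
cat > q.py <<'E'
from h import *
get('side'); rel([0,0,0]); s=read_state(); p=np.array(s['eef_pos']);c,n=np.cos(.056),np.sin(.056)
dx,dy=p[0]-572.4,p[1]-51.9; x=c*dx+n*dy; z=p[2]+13.7
print('press x,z',x,z,'lever',.1745-np.arctan2(x-110,z-107),'r',np.hypot(x-110,z-107))
E
python3 q.py
```

```text
t 13.28 pos [625.3  60.1 298.2] y ang 3.22 z [ 0.004  0.002 -1.   ] w 13.783190182605297 F [-5.1  0.7  8.5] gf 59.82208013534546
press x,z 53.275221907721715 311.86816639673805 lever 0.4446171808812158 r 212.57625938090962
```

Request:
move_arm(
  targets="-1 0 -1.75 0.55 0 0 0; -1 0 -1.69 0.7 0 0 0; -1 0 -1.63 0.85 0 0 0; -1 0 -1.55 1 0 0 0; -1 0 -1.45 1.12 0 0 0",
)

```text
clock: 13.7
eef_pos: [548.7, 55.7, 255.1]
tool_rot: [3.133, -0.001, 1.627]
force: [3.0, 0.1, 3.6]
width: 13.2
gripper_force: 63.8
```

Request:
move_arm(
  targets="-1 0 -1.35 1.24 0 0 0; -1 0 -1.24 1.35 0 0 0; -1 0 -1.12 1.45 0 0 0; -1 0 -0.98 1.55 0 0 0; -1 0 -0.85 1.63 0 0 0",
)

```text
clock: 14.12
eef_pos: [493.4, 52.5, 182.1]
tool_rot: [3.135, -0.001, 1.627]
force: [1.3, 0.6, 5.6]
width: 13.4
gripper_force: 67.8
```

```bash
python3 q.py
```

```text
t 14.17 pos [492.2  52.5 179.5] y ang 3.22 z [ 0.005  0.    -1.   ] w 13.625472884516158 F [ 5.5  1.3 -3.1] gf 68.09698104858398
press x,z -80.05463171487088 193.20414669198973 lever 1.3194728973940473 r 208.69096277311408
```

Request:
move_arm(
  targets="-1 0 -0.68 1.65 0 0 0; -1 0 -0.55 1.75 0 0 0; -1 0 -0.4 1.79 0 0 0; -1 0 -0.2 1.3 0 0 0; -1 0 0 0.8 0 0 0",
)

```text
clock: 14.58
eef_pos: [473.3, 51.5, 107.8]
tool_rot: [3.141, -0.001, 1.627]
force: [-0.6, 0.7, 3.5]
width: 13.7
gripper_force: 73.2
```

Request:
move_arm(
  targets="-1 0 0 0.6 0 0 0; -1 0 0 0.5 0 0 0; -1 0 0 0.3 0 0 0; -1 0 0 0 0 0 0; -1 0 0 0 0 0 0",
)

```text
clock: 15.0
eef_pos: [472.6, 51.4, 94.3]
tool_rot: [-3.141, -0.001, 1.627]
force: [-3.0, 0.7, 5.4]
width: 14.1
gripper_force: 73.5
```

```bash
python3 q.py
```

```text
t 15.05 pos [472.6  51.4  94.3] y ang 3.23 z [-0.001  0.001 -1.   ] w 13.975170573215342 F [-3.3  1.1  6.7] gf 73.48990201950073
press x,z -99.70453512165504 108.01250311298553 lever 1.7404681277064586 r 209.70697940970697
```

Request:
move_arm(
  targets="-1 0 0 0.2 0 0 0; -1 0 0 0.1 0 0 0; -1 0 0 0 0 0 0; -1 0 0 0 0 0 0; -1 0 0 0 0 0 0",
)

```text
clock: 15.47
eef_pos: [472.4, 51.4, 91.3]
tool_rot: [-3.14, -0.001, 1.627]
force: [-1.7, 0.9, 6.3]
width: 13.9
gripper_force: 74.9
```

```bash
python3 q.py
```

```text
t 15.52 pos [472.4  51.4  91.3] y ang 3.23 z [-0.001  0.001 -1.   ] w 13.837446080970517 F [-1.7  0.9  6.1] gf 74.88219022750854
press x,z -99.90995128640078 105.0087365530436 lever 1.7547823168925865 r 209.9193959098928
```

Request:
move_arm(
  targets="-1 0 0 0.2 0 0 0; -1 0 0 0.2 0 0 0; -1 0 0 0 0 0 0; -1 0 0 0 0 0 0; -1 0 0 0 0 0 0",
)

```text
clock: 15.93
eef_pos: [472.3, 51.4, 87.3]
tool_rot: [-3.14, -0.001, 1.627]
force: [-2.3, 0.7, 6.0]
width: 13.5
gripper_force: 74.7
```

```bash
python3 q.py
```

```text
t 15.98 pos [472.3  51.4  87.3] y ang 3.23 z [-0.001  0.001 -1.   ] w 13.426423338597349 F [-3.6 -0.   5.6] gf 74.73835945129395
press x,z -99.93580921366146 101.00219864748078 lever 1.773858249209752 r 210.0214694055328
```

Request:
move_arm(
  targets="-1 0 0 0.2 0 0 0; -1 0 0 0.2 0 0 0; -1 0 0 0 0 0 0; -1 0 0 0 0 0 0; -1 0 0 0 0 0 0",
)

```text
clock: 16.4
eef_pos: [472.4, 51.5, 85.7]
tool_rot: [3.142, -0.002, 1.627]
force: [-7.9, -0.1, 34.8]
width: 13.8
gripper_force: 77.9
```

```bash
python3 q.py; python3 - <<'E'
from h import *
d=get('wrist'); s=get('side')
for n,q in (('w',d),('s',s)):
    m=cv2.inRange(cv2.cvtColor(q['color'],cv2.COLOR_RGB2HSV),(100,150,50),(125,255,255))
    nn,l,st,c=cv2.connectedComponentsWithStats(m); e=proj(q,[572.4,51.9,80]); print(n,e)
    for i in range(1,nn):
        if st[i,4]>15 and abs(c[i]-e).max()<50: print(st[i],c[i])
for h in (100,95,90,85,80): print(h,proj(d,[472.5-10,51.4,h]),proj(d,[572.4-11.5,51.4,h]))
g=cv2.cvtColor(d['color'],cv2.COLOR_RGB2GRAY)
print(proj(d,[472.5,51.4,105]),proj(d,[472.5,51.4+35,105]),proj(d,[472.5,51.4+35,100]))
u,v=proj(d,[472.5,51.4+30,105]).astype(int); print(g[v-30:v+31:2,u].tolist(), g[v,u-40:u+41:2].tolist())
E
```

```text
t 16.45 pos [472.4  51.4  85.7] y ang 3.2 z [ 0.     0.002 -1.   ] w 13.895851609295821 F [-8.5  0.7 35.7] gf 77.90416359901428
press x,z -99.82692696402167 99.42392488084602 lever 1.7813869543393972 r 209.9636544580417
w [454.89169095 252.65506667]
[423 227  45  51 782] [439.07928389 244.46675192]
s [295.23891092 209.31413704]
[241 188  23  14 227] [253.17180617 194.19823789]
100 [226.65040084 262.03578619] [455.70512003 273.61056791]
95 [227.39566885 256.53192194] [449.01213049 267.78772187]
90 [228.09363231 251.37740557] [442.73974182 262.33079516]
85 [228.74865654 246.53999889] [436.84951473 257.20634588]
80 [229.36458577 241.99131194] [431.30755547 252.38488677]
[250.17913719 269.14835288] [255.36654135 187.20994388] [255.14959799 183.83182944]
[106, 88, 95, 218, 228, 226, 226, 223, 218, 215, 216, 215, 216, 163, 39, 36, 23, 49, 45, 38, 36, 34, 36, 39, 38, 39, 34, 36, 32, 35, 34] [49, 49, 48, 38, 38, 45, 24, 25, 27, 21, 22, 28, 31, 38, 38, 40, 43, 46, 47, 40, 36, 33, 34, 29, 27, 21, 15, 22, 25, 22, 24, 27, 29, 30, 29, 28, 27, 32, 30, 31, 30]
```

The force rose sharply from 6 to 35 N after about 8–10 mm of bar travel at a steady sliding force, so the cap is home. I ease the push slightly and check.

Request:
move_arm(
  targets="-1 0 0 -0.1 0 0 0; -1 0 0 0 0 0 0; -1 0 0 0 0 0 0; -1 0 0 0 0 0 0; -1 0 0 0 0 0 0",
)

```text
clock: 16.97
eef_pos: [472.4, 51.4, 86.2]
tool_rot: [-3.141, -0.002, 1.627]
force: [-7.0, 1.1, 29.0]
width: 13.9
gripper_force: 77.2
```

```bash
python3 q.py; python3 q.py
```

```text
t 17.02 pos [472.4  51.4  86.2] y ang 3.21 z [-0.     0.002 -1.   ] w 13.65824247389944 F [-7.8 -0.7 28.3] gf 77.19821691513062
press x,z -99.87853320241814 99.86034754584564 lever 1.7793012352179356 r 209.99993651514433
t 17.07 pos [472.4  51.4  86.2] y ang 3.21 z [-0.     0.002 -1.   ] w 13.481933958297489 F [-7.3  0.1 27.1] gf 77.1967077255249
press x,z -99.88287870962724 99.86017072048396 lever 1.7793013732295906 r 210.00428552194055
```

```bash
python3 -c "
from cell import order
print(order.finish_job())"
```

```text
the job is handed in; nothing more can be done
None
```

I handed the job in with the vial seated in the nest, the catch flipped off and the gripper holding the lever down at about 28 N; the steep force rise at the end says the cap is home, but I had no pictures left to confirm that by eye and no verdict came back.

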